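# Stack the mini amp head and switch it on

## Task

Set the blue amp head on top of the black speaker cabinet, flush with it on all four sides and with its knob panel facing the same way as the cabinet's grille; lower it into place and let go of it, do not drop it. Only then flip the red-tipped standby lever on its top all the way over to the back, without shifting the head out of line. Leave the other things on the table where they are.

Things in the scene. Friction and masses are not known exactly. Their poses are not given: they have to be found in the camera images.
- cab_top (a point): Centre of the top face of the small black speaker cabinet (90 mm deep along its x, 160 mm wide along its y, 140 mm high; it stands firm and does not move). The cabinet's grille and round speaker are on its front, the -x side, and a white stripe runs along the front edge of its top; +x points to its back, +y to the left as one looks at its front, z up.
- head_mid (a point): Centre, half-way up the case, of the loose blue amplifier head: footprint 90 mm (x) by 160 mm (y), the same as the cabinet's; 70 mm high from the soles of its four rubber feet to its flat top, so this point is 35 mm above what it stands on. Silver knob panel on its front, the -x side; z up. About 0.5 to 0.85 kg, balanced about this point.
- head_handle (a point): Centre of the carrying-handle bar on top of the head, 66 mm above head_mid on the same upright axis, axes as the head's. Light wood bar 14 mm thick (x) by 14 mm high, 74 mm long (y), with 24 mm of free height beneath it and a 10 mm post under each end (54 mm between the posts).
- lever_tip (a point): Centre of the red ball (13 mm across) on the end of the head's thin standby lever. The lever's pivot lies on the head's top at x 0, y +60 mm, z +39 mm from head_mid; the ball is 38 mm from the pivot. The lever swings in the head's x-z plane.
- standby (a joint): Angle of the standby lever in rad: 0 = leaning 0.5 rad to the front (-x), off; 0.5 = upright; 1.0 = leaning 0.5 rad to the back (+x) against its stop, on. It stays where it is left; about 0.4 N at the ball moves it. Pushed hard against its stop, it drags the head along.
- pedal_green: Bystander, to be left alone: green effects pedal, 118 x 70 x 42 mm; origin under its centre.
- pedal_orange: Bystander, to be left alone: orange effects pedal, 118 x 70 x 42 mm; origin under its centre.
- pick_tin: Bystander, to be left alone: round yellow plectrum tin, 54 mm across, 24 mm high; origin under its centre.
- harmonica: Bystander, to be left alone: harmonica, 100 x 26 x 26 mm; origin under its centre.
- metronome: Bystander, to be left alone: dark wooden pyramid metronome, 115 mm high; origin under its centre.
- mug: Bystander, to be left alone: white mug, 80 mm across, 90 mm high; origin under its centre.
Not all that is in view belongs to the job. Several things look just like the part that bears cab_top: the one meant starts farthest to the robot's right. Of the things shaped like the part that bears head_mid, the blue one is meant.

How it is judged (in metres and radians):
On the way, in this order (a step that is already met when the one before it is completed fails the run):
1. the head stands flush on the cabinet, facing the same way, let go, its lever still at the front (x of head_mid in the frame of cab_top between -0.005 and 0.005 m and y of head_mid in the frame of cab_top between -0.005 and 0.005 m and z of head_mid in the frame of cab_top between 0.032 and 0.038 m and angle between the x axis of head_mid and the x axis of cab_top, either way round below 0.07 rad and y of lever_tip in the frame of cab_top above 0.03 m and contact force between head and the fingers below 0.1 N and linear speed of head below 0.02 m/s and value of joint standby below 0.5 rad), for 0.3 s.
2. the standby lever is flipped to the back (value of joint standby above 0.75 rad), for 0.2 s.
At the end, for the whole second after the job is handed in: The head stands with its feet on the cabinet's top (height within 3 mm), its middle within 5 mm of the cabinet's in depth and in width, its sides parallel within 0.07 rad, its panel on the grille's side; the standby lever is past 0.75 rad; the head is at rest and untouched (x of head_mid in the frame of cab_top between -0.005 and 0.005 m and y of head_mid in the frame of cab_top between -0.005 and 0.005 m and z of head_mid in the frame of cab_top between 0.032 and 0.038 m and angle between the x axis of head_mid and the x axis of cab_top, either way round below 0.07 rad and y of lever_tip in the frame of cab_top above 0.03 m and contact force between head and the fingers below 0.1 N and linear speed of head below 0.02 m/s and value of joint standby above 0.75 rad).
It fails at once if the head is dropped (it moves faster than 0.45 m/s with no finger on it) (linear speed of head above 0.45 m/s and contact force between head and the fingers below 0.05 N).
It fails at once if a bystander is shifted by more than 30 mm (distance of any of pedal_green, pedal_orange, pick_tin, harmonica, metronome, mug from where it was at the start of the episode above 0.03 m).
It also fails if it takes over 59 s, if anything falls off the work surface, if the arm or the gripper's body presses on something with over 40 N, if the wrist force passes 120 N, or if a joint passes its speed limit or range.

## Robot

A 7-joint arm with a two-finger parallel gripper is mounted at the origin on the work surface. World frame = base frame: x ahead of the robot, y to its left, z up, the work surface at z = 0. Lengths are in mm, angles in rad, forces in N, time in s.
With the tool pointing down it reaches from about 400 to 875 mm from the base axis. Payload 4.4 kg.
Tool frame: the origin (TCP) lies midway between the tips of the shut fingers; the grasp point (between the pads) lies behind it (bot.grasp_offset is the z of the grasp point in the tool frame, in mm); z points along the fingers, y is the line along which they close (so a half turn about z gives the same grasp; the last joint's range is limited). The gripper opens to 85 mm and grips with 20 to 120 N. Pads are 22 mm wide; open, the fingers measure 114 mm over their backs; the gripper's body (76 mm by 85 mm) begins 54 mm behind the grasp point. The pads swing forward as they close: fully open they stand 13 mm farther back than shut.
Start: joints at [1.13, 0.628, 0.038, 1.517, -0.027, 0.996, -0.02], TCP at [237.984, -604.881, 231.313] pointing down, gripper open.
Joint ranges: [-3.06, 3.06], [-0.37, 2.12], [-1.25, 1.32], [0.18, 2.47], [-1.1, 4.24], [0.23, 1.98], [-2.94, 2.94]. Speed limits (rad/s): [2.57, 2.57, 3.14, 3.14, 3.14, 3.14, 3.14].

## Interface

Orientations are given as a unit quaternion [w, x, y, z].
In Python, from cell import bot, effector, kin, eyes gives the robot as it stands. Calls block until the motion is done:
- bot.reach(position, orientation): joint-space move of the TCP to a pose.
- bot.movel(position, rotation=None, velocity=150): straight line of the TCP; rotation=None keeps the orientation; velocity is the mean speed in mm/s.
- bot.movej(angles): joint-space move.
- effector.move_gripper(opening): finger opening in mm; the grip force is fixed at half the most; returns when the fingers have stopped.
- bot.hold(seconds).
- kin.ik(position, orientation): joint angles nearest the present ones, or None.
- bot.read_state(): the state.
- eyes.snapshot(name): name is "side" or "top"; returns the picture (480x640x3 uint8, blue, green, red); there is no depth.
- eyes.calibration(name): a dict with "fx", "fy", "cx", "cy" (pixels), "rvec" (rotation vector, rad) and "tvec" (3), from world to camera coordinates, as OpenCV has them. Camera axes: x right, y down, z forward; pixel columns grow to the right and rows downward; lengths in mm; the calibration is good to about 2 mm. A picture is of the moment at which its call begins. calibration takes no time and is no camera call.
A pose or a line that the arm cannot do raises bot.PlanningError and nothing moves.
- bot.job_done(): hands the job in; it is judged then, once.
The state is a dict: "t": time; "joints": joint angles; "joint_velocities": joint speeds; "joint_torque": joint torques, N m; "tool_pos": TCP position; "tcp_rot": TCP orientation; "force": force on the tool from outside, world axes, zero at the start; "moment": the same for the moment, N m; "gripper_width": finger opening in mm; "gripper_force": force on a finger pad.
Only numpy, scipy, OpenCV 4.12 (cv2) and the standard library are available. Lean on these libraries where they do the work, as an engineer would, in place of code of your own. Each camera call takes 0.05 s, during which the arm holds its last target. There are 200 camera calls.

## Working session

There is one attempt and no reset: what is moved stays moved. The work goes in short steps, each a Python script; the robot and the scene stay as the last script left them, time stands still between calls to the robot, and variables do not carry over. Pictures are saved under pics/ and viewed, at most 10 in all, crops included, and the job is handed in when it is done.

```bash
mkdir -p pics; ls; python3 - <<'E'
from cell import bot, effector, kin, eyes
import cv2
for n in("top","side"):
    cv2.imwrite(f"pics/{n}0.png",eyes.snapshot(n)); print(n,eyes.calibration(n))
s=bot.read_state(); print(s); print(bot.grasp_offset)
E
```

```text
pics
top {'fx': 602.4181020012081, 'fy': 602.4181020012081, 'cx': 325.37919430535857, 'cy': 239.26834664512768, 'rvec': array([ 2.12820434, -2.13694341,  0.19846821]), 'tvec': array([   1.51569803,  500.47422528, 1350.19320947])}
side {'fx': 519.8816463451427, 'fy': 519.8816463451427, 'cx': 319.57544306453985, 'cy': 239.60025066596106, 'rvec': array([ 2.07541491,  0.51357087, -0.26279772]), 'tvec': array([-427.94295265,  -12.34747837, 1520.69641816])}
{'t': 0.1, 'joints': array([ 1.13018523,  0.62922448,  0.03846826,  1.5182807 , -0.02697138,
        0.99631376, -0.0199991 ]), 'joint_velocities': array([-0.00067819, -0.00276558, -0.00167962, -0.00219474, -0.00062255,
       -0.00109549, -0.00137461]), 'joint_torque': array([ 2.93878737e-03, -5.64528179e+01,  1.23068165e+00, -1.93970990e+01,
        1.13320450e-02,  5.43554765e-03,  3.24539474e-05]), 'tool_pos': array([ 237.76224543, -604.34267901,  230.49632303]), 'tcp_rot': array([-8.33516523e-04,  9.82490821e-01,  1.86309040e-01, -1.85475404e-04]), 'force': array([ 0.08882931,  0.3915009 , -0.09976534]), 'moment': array([-0.00083533, -0.06877661,  0.03850291]), 'gripper_force': 0.0, 'gripper_width': 84.94768206450014}
-18.700000000000003
```

View pics/top0.png

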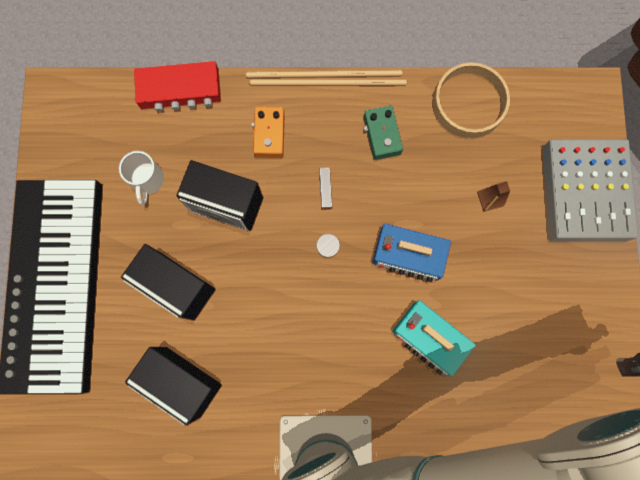

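View pics/side0.png

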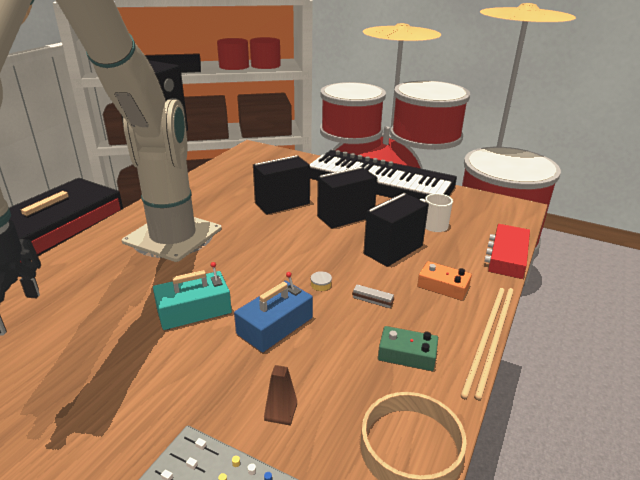

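Black cabinets in the top view are at (220,195), (168,282) and (173,385). Image right is the robot's right (-y), so the one meant is (220,195), which has the largest column. Of the heads, the blue one at (412,252) is meant; the teal one at (434,338) is a decoy. Next is an enlarged crop to confirm.

```bash
python3 - <<'E'
import cv2,numpy as np
im=cv2.imread("pics/top0.png")
a=cv2.resize(im[150:240,170:270],None,fx=4,fy=4,interpolation=cv2.INTER_CUBIC)
b=cv2.resize(im[210:300,365:465],None,fx=4,fy=4,interpolation=cv2.INTER_CUBIC)
# brighten dark parts
g=(255*(a/255.)**0.5).astype(np.uint8)
cv2.imwrite("pics/crop1.png",np.hstack([g,b]))
from cell import eyes
for n in("top","side"):
    c=eyes.calibration(n);R=cv2.Rodrigues(c["rvec"])[0];print(n,-R.T@c["tvec"])
E
```

```text
top [ 254.75960775   11.77420066 1417.20053657]
side [ 963.28679478 -963.97616837  799.14562187]
```

View pics/crop1.png

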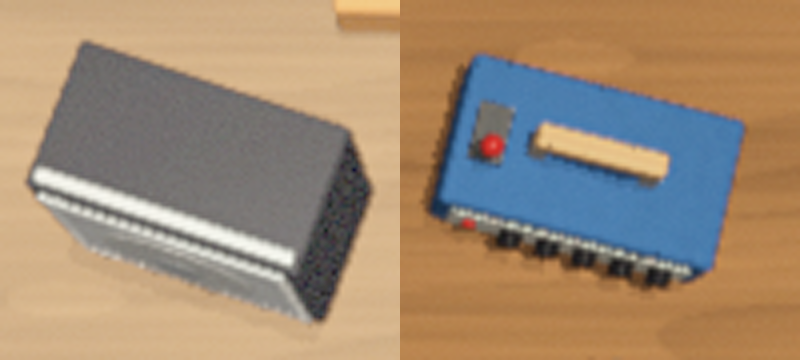

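The crop confirms it. The (220,195) cabinet has its white stripe and grille on the lower side, facing the robot. The blue head has its knobs on the same side, its lever ball at about px (488,246), and its handle at about (415,248). Now I'll measure the poses.

```bash
cat > h.py <<'E'
import cv2,numpy as np
from cell import bot,effector,kin,eyes
from scipy.spatial.transform import Rotation as Ro
def cam(n):
    c=eyes.calibration(n);R=cv2.Rodrigues(c["rvec"])[0]
    return np.array([[c["fx"],0,c["cx"]],[0,c["fy"],c["cy"]],[0,0,1]]),R,c["tvec"]
def ray(n,px):
    K,R,t=cam(n);px=np.atleast_2d(px).astype(float)
    return -R.T@t,(R.T@np.linalg.inv(K)@np.c_[px,np.ones(len(px))].T).T
def onz(n,px,z):
    o,d=ray(n,px);return (o+d*((z-o[2])/d[:,2])[:,None])[:,:2]
def proj(n,P):
    c=eyes.calibration(n);K,R,t=cam(n)
    return cv2.projectPoints(np.atleast_2d(P).astype(float),c["rvec"],c["tvec"],K,None)[0][:,0]
def big(m):
    c=max(cv2.findContours(m.astype(np.uint8),cv2.RETR_EXTERNAL,cv2.CHAIN_APPROX_NONE)[0],key=cv2.contourArea);return c[:,0]
def rect(n,m,z):  # centre, long, short, angle of long side on plane z
    px=big(m);w=onz(n,px,z).astype(np.float32)
    b=cv2.boxPoints(cv2.minAreaRect(w));e=[b[1]-b[0],b[2]-b[1]]
    L=[np.linalg.norm(v) for v in e];i=int(np.argmax(L));v=e[i]
    v=v*np.sign(v[1]) # long dir to +y
    return b.mean(0),L[i],L[1-i],np.arctan2(v[1],v[0])-np.pi/2
def quat(yaw,q90=0): # tool down; tool y along world dir yaw (+q90)
    z=np.array([0,0,-1.]);a=yaw+q90;y=np.array([np.cos(a),np.sin(a),0]);x=np.cross(y,z)
    q=Ro.from_matrix(np.c_[x,y,z]).as_quat();return q[[3,0,1,2]]
E
python3 - <<'E'
from h import *
im=cv2.imread("pics/top0.png");hsv=cv2.cvtColor(im,cv2.COLOR_BGR2HSV);H,S,V=cv2.split(hsv)
def win(m,x0,x1,y0,y1):
    o=np.zeros_like(m,dtype=bool);o[y0:y1,x0:x1]=m[y0:y1,x0:x1];return o
print("V top, side",np.median(V[175:190,210:230]),np.median(V[200:215,252:258]), "blue top/left side",np.median(V[262:266,400:440]),V[235:262,372:392:2][10])
for th in (12,16,20):
    k=win((V<60)&(V>=th),170,270,150,240); k=cv2.morphologyEx(k.astype(np.uint8),cv2.MORPH_OPEN,np.ones((3,3)))
    print("cab",th,rect("top",k,140))
for th in (90,110,130):
    k=win((H>95)&(H<125)&(S>110)&(V>th),365,465,210,300);k=cv2.morphologyEx(k.astype(np.uint8),cv2.MORPH_OPEN,np.ones((3,3)))
    print("head",th,rect("top",k,70))
k=win((H<25)&(S<140)&(V>180),393,437,236,262);print("bar",rect("top",k,108),k.sum())
k=win(((H<8)|(H>172))&(S>150)&(V>120),470-90,400,238,252);p=big(k).mean(0);print("ball",p,onz("top",p,107))
# manual corners
c=np.array([[85,43],[347,133],[300,268],[32,184]])/4+[170,150]-.375
w=onz("top",c,140);print("manual",w,w.mean(0))
E
```

```text
V top, side 52.0 19.0 blue top/left side 175.0 [172 123  75 136 179 137  81 192 220 191]
cab 12 (array([583.9129 , 229.06491], dtype=float32), np.float32(179.95337), np.float32(103.04261), np.float32(-0.35048354))
cab 16 (array([595.1517 , 226.90294], dtype=float32), np.float32(181.68468), np.float32(94.70512), np.float32(-0.46803093))
cab 20 (array([601.79315, 233.47021], dtype=float32), np.float32(158.91272), np.float32(71.34159), np.float32(-0.3327024))
head 90 (array([ 470.62088, -196.82143], dtype=float32), np.float32(158.39453), np.float32(87.59695), np.float32(-0.26050985))
head 110 (array([ 470.4801 , -197.34955], dtype=float32), np.float32(157.30136), np.float32(87.59697), np.float32(-0.2605095))
head 130 (array([ 470.5101 , -197.63126], dtype=float32), np.float32(156.78291), np.float32(87.39048), np.float32(-0.25990617))
bar (array([ 470.6699 , -198.16467], dtype=float32), np.float32(71.88852), np.float32(12.550923), np.float32(-0.25317633)) 191
ball [387.57142857 246.        ] [[ 473.7232388  -137.16459837]]
manual [[660.80921615 295.5871168 ]
 [609.2584917  150.73873422]
 [533.78711594 175.00727075]
 [581.00916416 321.6373908 ]] [596.21599699 235.74262814]
```

```bash
cat >> h.py <<'E'
def edges(n,im,c,yaw,z,hx=45,hy=80,half=9,names=("back","front","left","right")):
    """mean signed offset (outwards, mm) and slope of strongest grey edge near each rect side on plane z"""
    g=cv2.GaussianBlur(cv2.cvtColor(im,cv2.COLOR_BGR2GRAY),(0,0),.8).astype(np.float32)
    X=np.array([np.cos(yaw),np.sin(yaw)]);Y=np.array([-X[1],X[0]]);u=np.arange(-half,half+.01,.25);out={}
    D=dict(back=(X,Y,hx,hy),front=(-X,Y,hx,hy),left=(Y,X,hy,hx),right=(-Y,X,hy,hx))
    for k in names:
        N,T,h,l=D[k];s=np.linspace(-.8*l,.8*l,40)
        P=c+s[:,None,None]*T+(h+u)[None,:,None]*N
        q=proj(n,np.c_[P.reshape(-1,2),np.full(P.size//2,z)]).astype(np.float32).reshape(len(s),len(u),2)
        v=cv2.remap(g,q[...,0],q[...,1],cv2.INTER_LINEAR)
        d=np.abs(np.gradient(v,axis=1));m=u[d.argmax(1)]
        ok=abs(m-np.median(m))<2;f=np.polyfit(s[ok],m[ok],1);out[k]=(round(f[1],2),round(f[0],4),int(ok.sum()))
    return out
E
python3 - <<'E'
from h import *
c=np.array([595,236.]);
for n in("top","side"):
    im=cv2.imread(f"pics/{n}0.png");print(n,edges(n,im,c,-.325,140));print(edges(n,im,np.array([470.6,-197.5]),-.257,70))
E
```

```text
top {'back': (np.float64(-0.19), np.float64(0.0058), 40), 'front': (np.float64(-6.46), np.float64(-0.0056), 40), 'left': (np.float64(0.79), np.float64(-0.0111), 36), 'right': (np.float64(-3.91), np.float64(-0.0093), 27)}
{'back': (np.float64(0.26), np.float64(0.0027), 40), 'front': (np.float64(4.79), np.float64(-0.0044), 34), 'left': (np.float64(-2.17), np.float64(-0.0085), 25), 'right': (np.float64(1.04), np.float64(0.0081), 40)}
side {'back': (np.float64(-0.52), np.float64(0.0051), 31), 'front': (np.float64(-1.87), np.float64(-0.0012), 20), 'left': (np.float64(-2.92), np.float64(0.0028), 22), 'right': (np.float64(1.44), np.float64(-0.0017), 28)}
{'back': (np.float64(-0.14), np.float64(0.0029), 38), 'front': (np.float64(-1.26), np.float64(-0.008), 39), 'left': (np.float64(-4.87), np.float64(0.0025), 26), 'right': (np.float64(3.81), np.float64(0.008), 37)}
```

```bash
python3 - <<'E'
from h import *
c=np.array([594.7,236.]);yc=-.33;X=np.array([np.cos(yc),np.sin(yc)]);Y=np.array([-X[1],X[0]])
np.set_printoptions(precision=2,suppress=True)
for f in (0,np.pi):
    print("grasp",kin.ik([470.7,-197.7,82.3],quat(-.257+f)),kin.ik([470.7,-197.7,250],quat(-.257+f)))
    print("place",kin.ik([*c,222.3],quat(yc+f)),kin.ik([*c,300],quat(yc+f)))
    p=c+Y*60-X*50
    print("push",kin.ik([*p,232],quat(yc,np.pi/2+f)),kin.ik([*p,232],quat(yc+f)))
E
```

```text
grasp [ 0.44  0.67 -0.15  2.03  0.21  0.46 -0.12] [ 0.53  0.42 -0.26  1.87  0.14  0.87 -0.06]
place [-0.18  0.65 -0.42  1.55  0.3   1.   -1.01] [-0.11  0.6  -0.53  1.45  0.31  1.18 -1.02]
push [-0.04  0.78 -0.94  1.51  0.66  1.19  0.15] [-0.2   0.68 -0.6   1.52  0.42  1.07 -1.23]
grasp [-0.    0.73  0.53  2.04 -0.7   0.55 -2.37] [-0.09  0.47  0.64  1.89 -0.35  0.9  -2.68]
place [ 0.13  0.83 -1.06  1.54  0.76  1.22  1.76] [ 0.13  0.74 -1.06  1.44  0.65  1.34  1.85]
push [-0.49  0.62 -0.1   1.53  0.07  1.   -2.5 ] [ 0.01  0.83 -1.06  1.51  0.75  1.25  1.65]
```

```bash
python3 - <<'E'
from h import *
q=quat(-.257)
bot.reach([470.7,-197.7,220],q)
bot.movel([470.7,-197.7,150],velocity=150)
bot.movel([470.7,-197.7,83],velocity=80)
effector.move_gripper(5)
s=bot.read_state();print(s["t"],s["gripper_width"],s["gripper_force"],s["force"],s["tool_pos"])
bot.movel([470.7,-197.7,120],velocity=60)
s=bot.read_state();print(s["t"],s["gripper_width"],s["force"],s["moment"],s["tool_pos"])
cv2.imwrite("pics/side1.png",eyes.snapshot("side"));cv2.imwrite("pics/top1.png",eyes.snapshot("top"))
cv2.imwrite("pics/c2.png",cv2.resize(eyes.snapshot("side")[180:400,170:420],None,fx=2.4,fy=2.4))
E
```

```text
4.0667 12.867034603295895 60.01880407333374 [ 0.06391845 -0.32869293  1.66716897] [ 471.18890375 -197.81566616   83.16328496]
4.8333 12.865432387537483 [-0.42024258  0.13887789 -6.42148473] [ 0.07388476 -0.04959628 -0.01907358] [ 470.50106293 -197.71823124  120.00893905]
```

View pics/c2.png

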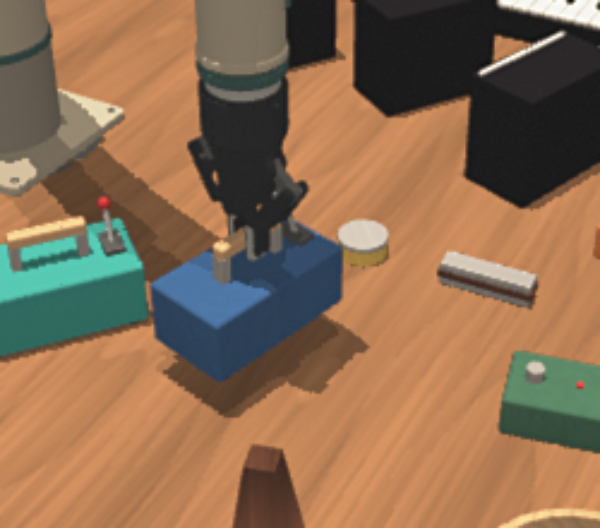

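The head is lifted level in the gripper, with clear air under it. Next I'll carry it over the cabinet and measure it while hovering.

```bash
python3 - <<'E'
from h import *
c=[594.7,236.];q=quat(-.33)
bot.movel([470.7,-197.7,285],velocity=150)
bot.movel([*c,285],q,velocity=180)
bot.movel([*c,238],velocity=80)
bot.hold(.4)
s=bot.read_state();print(s["t"],s["tool_pos"],s["tcp_rot"],q,s["force"])
dz=s["tool_pos"][2]-83.16
for n in("top","side"):
    im=eyes.snapshot(n);cv2.imwrite(f"pics/{n}2.png",im)
    print(n,edges(n,im,np.array(c),-.33,70+dz))
    hsv=cv2.cvtColor(im,cv2.COLOR_BGR2HSV);H,S,V=cv2.split(hsv)
a=cv2.imread("pics/top2.png")[130:250,160:280];b=cv2.imread("pics/side2.png")[130:290,330:490]
cv2.imwrite("pics/c3.png",np.hstack([cv2.resize(a,(400,400),interpolation=2),cv2.resize(b,(400,400),interpolation=2)]))
E
```

```text
10.025 [594.79070142 236.01928694 238.28860729] [6.85459188e-05 8.13664299e-01 5.81334978e-01 2.18079735e-04] [0.         0.81364705 0.58135917 0.        ] [ 0.26121712 -0.13096322 -4.51566739]
top {'back': (np.float64(-1.41), np.float64(-0.0013), 4), 'front': (np.float64(2.85), np.float64(0.0147), 6), 'left': (np.float64(0.36), np.float64(0.0323), 9), 'right': (np.float64(0.36), np.float64(0.012), 8)}
side {'back': (np.float64(-0.12), np.float64(0.0047), 25), 'front': (np.float64(1.13), np.float64(0.0003), 6), 'left': (np.float64(8.69), np.float64(0.0074), 25), 'right': (np.float64(4.29), np.float64(-0.0065), 30)}
```

View pics/c3.png

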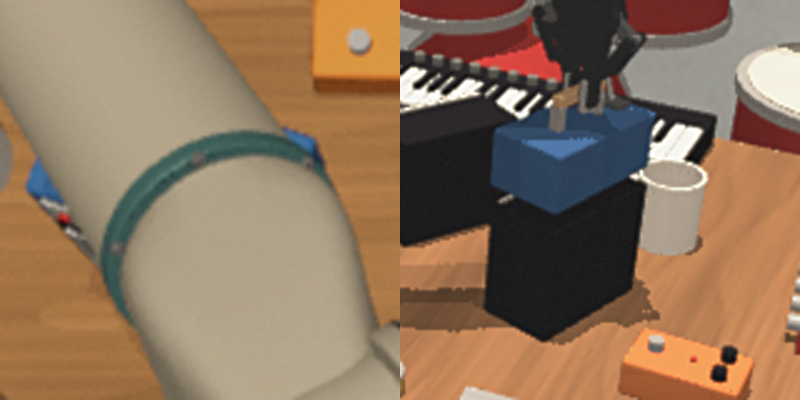

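```bash
cat >> h.py <<'E'
def prof(n,im,c,yaw,z,k,ch=None,hx=45,hy=80,half=8,fr=.75):
    g=(im.mean(2) if ch is None else im[...,ch]).astype(np.float32)
    X=np.array([np.cos(yaw),np.sin(yaw)]);Y=np.array([-X[1],X[0]]);u=np.arange(-half,half+.01,1.)
    N,T,h,l=dict(back=(X,Y,hx,hy),front=(-X,Y,hx,hy),left=(Y,X,hy,hx),right=(-Y,X,hy,hx))[k]
    s=np.linspace(-fr*l,fr*l,80);P=c+s[:,None,None]*T+(h+u)[None,:,None]*N
    q=proj(n,np.c_[P.reshape(-1,2),np.full(P.size//2,z)]).astype(np.float32).reshape(len(s),len(u),2)
    return np.median(cv2.remap(g,q[...,0],q[...,1],cv2.INTER_LINEAR),axis=0).astype(int)
E
python3 - <<'E'
from h import *
c=np.array([594.7,236.]);h=np.array([470.7,-197.7])
t0,s0,s2=[cv2.imread(f"pics/{x}.png") for x in("top0","side0","side2")]
print("u    ",list(range(-8,9)))
for k in("left","right","back"):
    print(k);print("t0cab ",prof("top",t0,c,-.33,140,k));print("t0head",prof("top",t0,h,-.26,70,k,2))
    print("s0cab ",prof("side",s0,c,-.33,140,k));print("s0head",prof("side",s0,h,-.26,70,k,0));print("s2head",prof("side",s2,c,-.33,225.1,k,0))
E
```

```text
u     [-8, -7, -6, -5, -4, -3, -2, -1, 0, 1, 2, 3, 4, 5, 6, 7, 8]
left
t0cab  [ 46  46  46  46  46  45  46  51  65  87 111 122 126 128 128 128 127]
t0head [ 76  76  76  75  71  64  55  45  39  45  61  80  97 111 124 141 158]
s0cab  [42 43 42 41 40 38 36 34 32 30 29 28 28 27 27 27 27]
s0head [131 138 136 127 113  99  91  87  86  86  87  87  88  88  88  88  88]
s2head [87 84 80 74 68 63 59 55 50 46 44 44 41 45 47 50 54]
right
t0cab  [57 56 52 45 37 30 22 18 16 16 16 16 17 17 18 17 16]
t0head [ 74  73  73  72  72  76  85 104 131 154 170 175 175 175 175 174 173]
s0cab  [43 43 42 42 42 41 41 39 38 36 34 32 31 29 29 28 28]
s0head [166 166 167 167 167 167 167 165 162 157 148 136 120 106  96  91  90]
s2head [150 157 163 164 163 162 160 159 157 152 142 134 125 115 107 102  96]
back
t0cab  [ 49  48  48  48  47  48  51  64  84 105 117 123 125 126 126 126 126]
t0head [ 74  74  73  72  72  75  88 111 138 160 173 178 180 180 179 179 179]
s0cab  [43 42 42 42 41 40 38 36 34 32 30 28 27 27 26 26 26]
s0head [172 172 171 169 165 159 150 139 124 110  98  91  87  86  86  87  87]
s2head [107 107 107 107 106 106 104 101  98  95  92  90  89  88  87  87  87]
```

Cabinet minus head in width comes out at about +0.9 mm in the top view and +2.6 mm in the side view. I'll correct by +1.9 mm, lower it with force sensing, release and check.

```bash
python3 - <<'E'
from h import *
p=[595.3,237.8]
bot.movel([*p,238],velocity=30); bot.movel([*p,225.5],velocity=40); bot.hold(.3)
f0=bot.read_state()["force"][2];z=225.5
while z>221:
    z-=.4;bot.movel([*p,z],velocity=15);s=bot.read_state()
    if s["force"][2]-f0>2.0:break
print(z,f0,s["force"],s["tool_pos"],s["t"])
effector.move_gripper(45);bot.hold(.3)
s=bot.read_state();print(s["t"],s["force"],s["gripper_width"])
bot.movel([*p,300],velocity=120)
# retreat sideways to clear the top view
bot.reach([520,-40,320],quat(-.33));print(bot.read_state()["t"])
for n in("top","side"): cv2.imwrite(f"pics/{n}3.png",eyes.snapshot(n))
t,s=[cv2.imread(f"pics/{n}3.png") for n in("top","side")];c=np.array(p)
for k in("left","right","back"):print(k,prof("top",t,c,-.33,210,k,2),prof("side",s,c,-.33,210,k,0))
print(edges("top",t,c,-.33,210),edges("side",s,c,-.33,210))
a=t[130:250,160:280];b=s[130:290,330:490]
cv2.imwrite("pics/c4.png",np.hstack([cv2.resize(a,(400,400),interpolation=2),cv2.resize(b,(400,400),interpolation=2)]))
E
```

```text
222.69999999999996 -5.323312322192596 [ 0.40962696 -0.66391256  0.37408542] [595.55748988 237.75701412 223.25822294] 12.8833
13.5917 [ 0.51295208 -0.08531595  0.64856291] 45.12819805852699
15.4917
left [ 70  68  67  68  75  92 122 153 169 173 174 174 174 174 174 173 173] [102 101 101 102 101  96  94  88  83  76  69  62  55  48  46  43  41]
right [68 68 68 68 67 65 61 54 45 36 30 28 28 28 28 28 28] [168 168 168 168 168 167 166 164 160 156 150 143 134 125 116 108 101]
back [ 68  67  67  67  67  69  78 100 127 148 161 165 167 166 166 165 165] [172 171 169 166 161 155 146 136 125 114 104  96  91  89  87  87  87]
{'back': (np.float64(0.2), np.float64(0.0067), 40), 'front': (np.float64(4.52), np.float64(-0.0004), 25), 'left': (np.float64(-1.44), np.float64(0.0053), 37), 'right': (np.float64(-0.14), np.float64(-0.0031), 36)} {'back': (np.float64(0.29), np.float64(0.0067), 31), 'front': (np.float64(-0.59), np.float64(-0.0106), 14), 'left': (np.float64(2.43), np.float64(-0.0041), 7), 'right': (np.float64(4.87), np.float64(-0.0024), 33)}
```

View pics/c4.png

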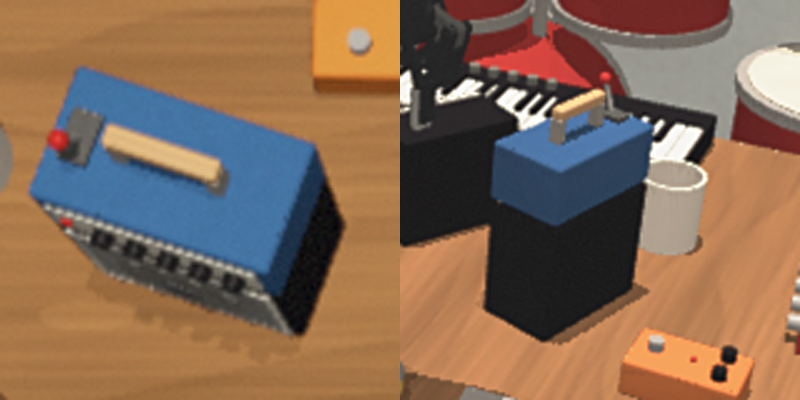

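The head is down and released: panel and grille face the same way, and it is flush to about (-0.5, -1.4) mm relative to the cabinet in the same views. The ball is at the front, at about px (177,172) in the top view. Next is the lever push with shut fingers.

```bash
python3 - <<'E'
from h import *
h=np.array([595.3,237.5]);yc=-.333;X=np.array([np.cos(yc),np.sin(yc)]);Y=np.array([-X[1],X[0]])
P=lambda x,z:[*(h+Y*60+X*x),z]
effector.move_gripper(0)
bot.reach(P(-70,310),quat(yc,np.pi/2))
bot.movel(P(-62,240),velocity=100);bot.hold(.3)
f0=bot.read_state()["force"]
bot.movel(P(-44,240),velocity=60)
for x in np.arange(-40,-1.9,2):
    bot.movel(P(x,240),velocity=40);s=bot.read_state();f=(s["force"]-f0)[:2]@X
    if x>-10 or x<-36:print(x,round(f,2))
    if abs(f)>1.8 and x>-15:break
bot.movel(P(x-6,240),velocity=60)
bot.movel(P(-62,240),velocity=100);bot.movel(P(-70,310),velocity=150)
bot.reach([520,-40,320],quat(-.33));print(bot.read_state()["t"])
for n in("top","side"): cv2.imwrite(f"pics/{n}4.png",eyes.snapshot(n))
t,s=[cv2.imread(f"pics/{n}4.png") for n in("top","side")];c=np.array([595.3,237.8])
for k in("left","right","back"):print(k,prof("top",t,c,-.33,210,k,2),prof("side",s,c,-.33,210,k,0))
a=t[130:250,160:280];b=s[130:290,330:490]
hsv=cv2.cvtColor(t,cv2.COLOR_BGR2HSV);m=(((hsv[...,0]<8)|(hsv[...,0]>172))&(hsv[...,1]>150)&(hsv[...,2]>120));o=np.zeros_like(m);o[140:185,165:210]=m[140:185,165:210]
p=big(o).mean(0);w=onz("top",p,248)[0]-h;print("ball head frame",p,w@X,w@Y)
cv2.imwrite("pics/c5.png",np.hstack([cv2.resize(a,(400,400),interpolation=2),cv2.resize(b,(400,400),interpolation=2)]))
E
```

```text
-40.0 0.12
-38.0 -0.31
-8.0 0.39
-6.0 -0.43
-4.0 -0.3
-2.0 -0.33
26.9417
left [ 76  69  67  68  75  94 124 154 168 173 175 175 174 174 174 174 174] [100 100 100 100  99  93  90  85  79  73  66  61  54  49  45  43  42]
right [69 69 69 69 68 65 61 55 46 36 30 28 28 29 29 29 28] [167 168 168 168 168 167 165 163 160 156 150 143 134 125 116 108 101]
back [ 68  68  68  67  67  69  78 102 129 149 162 166 167 167 166 166 166] [172 171 169 166 161 155 146 136 125 114 104  97  92  89  87  87  87]
ball head frame [182.14285714 158.42857143] 16.423977873132802 60.49423622100601
```

View pics/c5.png

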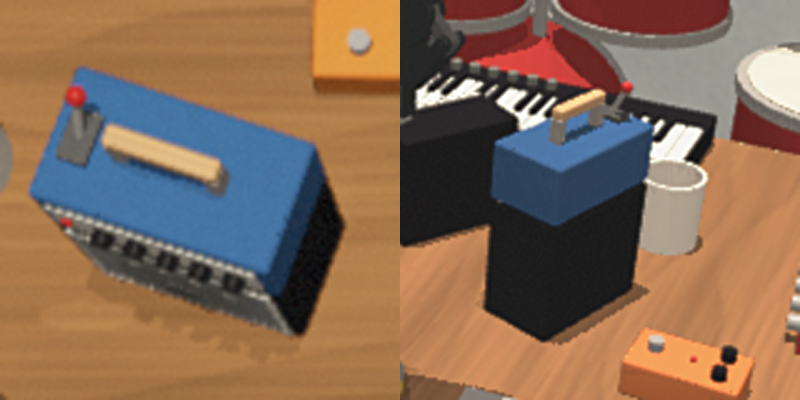

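The lever leans to the back: the ball, at px (182,158), is 16.4 mm behind its pivot, which puts the joint at about 0.95 rad. The head's edge profiles are unchanged, so it did not shift. Handing in.

```bash
python3 -c "
from cell import bot
print(bot.job_done())"
```

```text
the job is handed in; nothing more can be done
None
```

The job is handed in, with no verdict returned: by camera the blue head stands on the cabinet within about 1.5 mm of flush, panel on the grille side and released, and the standby lever is over to the back at about 0.95 rad.

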